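# Put the mixed-up glaze pots back on their own colour stands

## Robot

A 7-joint arm with a two-finger parallel gripper is mounted at the origin on a cart in front of the work surface, level with it; the furniture and walls round the work are solid. World frame = base frame: x ahead of the robot, y to its left, z up, the work surface at z = 0. Lengths are in mm, angles in rad, forces in N, time in s.
With the tool pointing down it reaches from about 400 to 875 mm from the base axis. Payload 4.4 kg.
Tool frame: the origin (TCP) lies on the centre line of the jaws, within the pads' length; the fingertips stand 11 mm ahead of it and the grasp point (between the pads) lies 8 mm behind it (ctrl.tips_ahead is the distance from the TCP to the fingertips, in mm); z points along the fingers, y is the line along which they close (so a half turn about z gives the same grasp; the last joint's range is limited). The gripper opens to 85 mm and grips with 20 to 120 N. Pads are 22 mm wide; open, the fingers measure 114 mm over their backs; the gripper's body (76 mm by 85 mm) begins 54 mm behind the grasp point. The pads swing forward as they close: fully open they stand 13 mm farther back than shut.
Start: joints at [1.156, 0.628, 0.038, 1.517, -0.027, 0.996, -0.02], TCP at [222.178, -610.864, 242.313] pointing down, gripper open.
Joint ranges: [-3.06, 3.06], [-0.37, 2.12], [-1.25, 1.32], [0.18, 2.47], [-1.1, 4.24], [0.23, 1.98], [-2.94, 2.94]. Speed limits (rad/s): [2.57, 2.57, 3.14, 3.14, 3.14, 3.14, 3.14].

## Interface

Orientations are given as [roll, pitch, yaw] about the fixed x, y, z axes, in that order (R = Rz(yaw) Ry(pitch) Rx(roll)).
In Python, from cell import ctrl, eyes, job gives the robot as it stands. The module is installed in compiled form; this text tells all that it offers.
- The arm moves only by the tool carry_out, never from a script. Its argument "moves" is a list of rows, each an object of numbers: "tx", "ty", "tz": the shift along the tool's x, y, z as a fraction of full scale; "twist": the turn about the tool's z as a fraction of full scale; "fingers": the opening, from 0 (shut) to 1 (fully open). In form: [{"tx": .., "ty": .., "tz": .., "twist": .., "fingers": ..}, ...]. A call has 1 to 12 rows; each row shifts and turns the commanded pose from where the row before left it, along the tool's axes as they then stand; what a row does not reach is not made up. Full scale, the value 1, is 0.3 m for a shift and pi rad for a turn. A row lasts 1/8 s, in which the tool goes at most 62.5 mm and 10.7 degrees, less where a joint would pass 70% of its speed; a pose out of reach is approached as far as the arm can. A call with a number of a shift or a turn outside -1 to 1 is refused whole. A call with a gripper value outside its range is refused whole. The fingers move at their own pace and stop on an object; the grip force is fixed at half the most. Time passes only in rows, so rows that do not move let the fingers close. It gives the time, the measured TCP pose, the force, the opening and the grip force at its end, in the units of the state.
- ctrl.read_state(): the state, without advancing time (a new reading comes with each control period).
- eyes.get_image(name): name is "scene" or "top"; returns a dict with "color" (480x640x3 uint8, blue, green, red), "fovy" (degrees; the focal length in pixels is half the picture's height over the tangent of half this angle, whatever the lens; pixels are square), "cx", "cy" (the principal point, pixels), "world_from_camera" (4x4, takes a point from camera to world coordinates). Camera axes: x right, y up, looking along -z (the intrinsics and any distortion apply to the point x, -y, -z); pixel columns grow to the right and rows downward; lengths in mm; the calibration is good to about 2 mm. A picture is of the moment at which its call begins. There is no depth.
- job.finish_job(): hands the job in; it is judged then, once.
The state is a dict: "clock": time; "qpos": joint angles; "qd": joint speeds; "tau": joint torques, N m; "eef_pos": TCP position; "tool_rot": TCP orientation; "force": force on the tool from outside, world axes, zero at the start; "torque": the same for the moment, N m; "width": finger opening in mm; "gripper_force": force on a finger pad.
Only numpy, scipy, OpenCV 4.12 (cv2) and the standard library are available. Lean on these libraries where they do the work, as an engineer would, in place of code of your own. Each camera call takes 0.05 s, during which the arm holds its last target. There are 200 camera calls.

## Task

The red bottle, the blue bottle, the olive jar and the cream cup are each standing on the wrong stand: move them round, parking one on the bare cork stand or another free spot whenever you need room, until each stands upright and centred on the stand whose rim has its own colour. Keep all four upright on the way, let go of them at the end, and leave the little clay house among the stands where it is.

Things in the scene. Friction and masses are not known exactly. Their poses are not given: they have to be found in the camera images.
- red_bottle_grip (a point): squat round bottle of red underglaze with a white cap: 49 mm across and 70 mm high (straight red body up to 38 mm, then a narrowing shoulder that is too slanted to grip, cap 34 mm across from 55 mm up). The point is on its axis, 28 mm above its underside, at a good height to grip; z is up
- blue_bottle_grip (a point): squat round bottle of blue underglaze with a white cap: 49 mm across and 70 mm high (straight blue body up to 38 mm, then a narrowing shoulder that is too slanted to grip, cap 34 mm across from 55 mm up). The point is on its axis, 28 mm above its underside, at a good height to grip; z is up
- olive_jar_grip (a point): squat dark olive-green glaze jar with an olive-grey screw lid: 60 mm across (lid 62 mm, the top 15 mm), 62 mm high. The point is its centre, 31 mm above its underside and on its axis; z is up
- cream_cup_grip (a point): empty, light (60 g) plain plastic cup of a pale greyish cream, the only cup that starts on a stand, open at the top, 75 mm high, tapering from 68 mm across the rim to 52 mm across the foot (63 mm at the point). The point is on its axis, 50 mm above its underside and 25 mm below its rim, at a good height to grip from outside: gripped lower down, the wide rim may catch in the gripper; z is up
- red_stand_top (a point): fixed round stand, 96 mm across and 10 mm high: flat cork face 72 mm across inside a bright red rim. The point is the centre of its top face, 10 mm above the table
- blue_stand_top (a point): fixed round stand, 96 mm across and 10 mm high: flat cork face 72 mm across inside a blue rim. The point is the centre of its top face, 10 mm above the table
- olive_stand_top (a point): fixed round stand, 96 mm across and 10 mm high: flat cork face 72 mm across inside a dark olive-green rim. The point is the centre of its top face, 10 mm above the table
- cream_stand_top (a point): fixed round stand, 96 mm across and 10 mm high: flat cork face 72 mm across inside a cream (light tan) rim. The point is the centre of its top face, 10 mm above the table
- bare_stand_top (a point): fixed round stand, 96 mm across and 10 mm high: cork all over with no coloured rim, empty at the start: room to park one thing on the way. The point is the centre of its top face, 10 mm above the table
- clay_house_centre (a point): small loose clay house standing among the stands (33 mm along its x by 50 mm along its y, 100 mm high, pale walls with a brown roof), a fragile bystander. The point is its centre, 50 mm above the table; z is up

How it is judged:
By the outcome, as a careful person would: the job done as asked, in the order asked, and still so for the second after the job is handed in, with the robot touching nothing.
It also fails if it takes over 131 s, if anything falls off the work surface, if the arm or the gripper's body presses on something with over 40 N, if the wrist force passes 120 N, or if a joint passes its speed limit or range.

## Working session

There is one attempt and no reset: what is moved stays moved. The work goes in short steps, Python scripts to look and compute and a tool call to move; the robot and the scene stay as the last step left them, time stands still between calls to the robot, and variables do not carry over. Pictures are saved under pics/ and viewed, at most 14 in all, crops included, and the job is handed in when it is done.

Besides the shell and the picture viewer there is one more tool, called as name(argument=value, ...) on one line, values as JSON. carry_out: Moves the arm, as the interface text tells. Its arguments: {"type":"object","properties":{"moves":{"type":"array","items":{"type":"object","properties":{"tx":{"type":"number","minimum":-1,"maximum":1},"ty":{"type":"number","minimum":-1,"maximum":1},"tz":{"type":"number","minimum":-1,"maximum":1},"twist":{"type":"number","minimum":-1,"maximum":1},"fingers":{"type":"number"}}}}},"required":["moves"]}

```bash
mkdir -p pics; python3 - <<'E'
from cell import ctrl, eyes
import cv2,numpy as np
s=ctrl.read_state();print(s['clock'],s['eef_pos'],s['tool_rot'],s['width'],ctrl.tips_ahead)
for n in('scene','top'):
    d=eyes.get_image(n);cv2.imwrite(f'pics/{n}0.png',d['color']);print(n,{k:v for k,v in d.items() if k!='color'})
E
```

```text
0.0 [ 221.96956635 -610.27461884  241.40985258] [-3.13968546e+00  2.01731381e-05  3.48777737e-01] 85.27141786020695 11.0
scene {'fovy': 53.472538890505895, 'cx': 318.86547343088847, 'cy': 242.1134431208894, 'world_from_camera': array([[-7.82791894e-01,  3.86661299e-01, -4.87575523e-01,
         1.39486329e+02],
       [-6.22257103e-01, -4.79146353e-01,  6.19043512e-01,
         5.54529930e+02],
       [ 5.74013507e-03,  7.87979576e-01,  6.15674621e-01,
         5.99211597e+02],
       [ 0.00000000e+00,  0.00000000e+00,  0.00000000e+00,
         1.00000000e+00]])}
top {'fovy': 53.275336143561816, 'cx': 314.4091927077392, 'cy': 231.6642242767191, 'world_from_camera': array([[ 9.11383636e-03,  9.94456789e-01, -1.04750331e-01,
         4.19182993e+02],
       [-9.99933084e-01,  9.80986630e-03,  6.13135667e-03,
         1.63471492e+01],
       [ 7.12495602e-03,  1.04687442e-01,  9.94479650e-01,
         1.08731777e+03],
       [ 0.00000000e+00,  0.00000000e+00,  0.00000000e+00,
         1.00000000e+00]])}
```

View pics/top0.png

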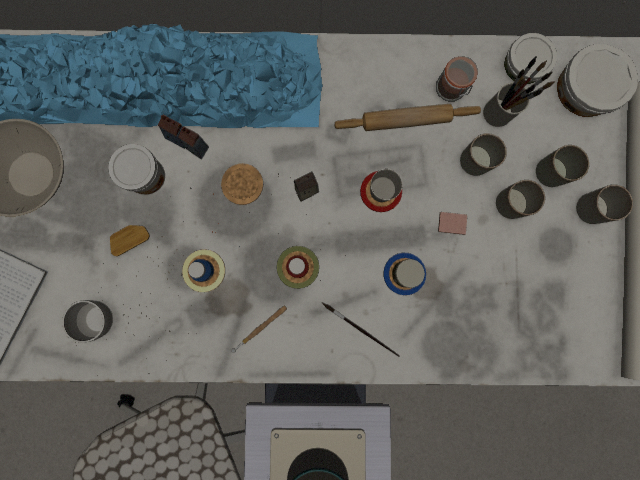

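View pics/scene0.png

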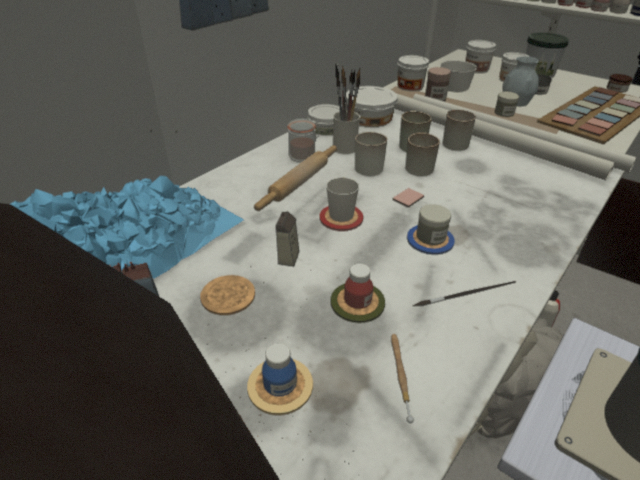

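The top view shows the cup on the red stand (382,190), the jar on blue (405,273), the red bottle on olive (298,267) and the blue bottle on cream (203,270). The bare stand is at (242,184) and the house at (306,186).

```bash
cat > h.py <<'E'
import cv2,numpy as np
from cell import ctrl,eyes
def ray(d,u,v,z):
    f=240/np.tan(np.radians(d['fovy']/2)); T=d['world_from_camera']
    r=T[:3,:3]@np.array([(u-d['cx'])/f,-(v-d['cy'])/f,-1]); o=T[:3,3]
    return o+r*(z-o[2])/r[2]
def proj(d,p):
    f=240/np.tan(np.radians(d['fovy']/2)); T=d['world_from_camera']
    c=T[:3,:3].T@(np.array(p)-T[:3,3]); return d['cx']-f*c[0]/c[2], d['cy']+f*c[1]/c[2]
def crop(d,name,u0,v0,u1,v1,k):
    cv2.imwrite(f'pics/{name}.png',cv2.resize(d['color'][v0:v1,u0:u1],None,fx=k,fy=k,interpolation=cv2.INTER_CUBIC))
E
python3 - <<'E'
from h import *
d=eyes.get_image('top');s=eyes.get_image('scene')
crop(d,'topc',180,150,440,310,3); crop(s,'scenec',200,150,470,420,2)
for n,im,roi in(('top',d,(170,150,440,310)),('scene',s,(190,150,470,430))):
    u0,v0,u1,v1=roi
    hsv=cv2.cvtColor(im['color'],cv2.COLOR_BGR2HSV)
    for nm,lo,hi in(('red',(0,150,60),(5,255,255)),('red2',(172,150,60),(180,255,255)),('blue',(105,130,40),(125,255,255)),('olive',(26,70,20),(48,255,140)),('cream',(17,60,150),(32,255,255)),('cork',(8,90,90),(17,255,255))):
        m=cv2.inRange(hsv,lo,hi);mm=np.zeros_like(m);mm[v0:v1,u0:u1]=m[v0:v1,u0:u1]
        k,l,st,c=cv2.connectedComponentsWithStats(mm)
        for i in range(1,k):
            if st[i,4]>40:
                p=np.argwhere(l==i)[:,::-1].astype(np.float32);h=cv2.convexHull(p)
                e=cv2.fitEllipse(h) if len(h)>5 else None
                print(n,nm,st[i],[np.round(x,1) for x in e],np.round(ray(im,*e[0],10),0)[:2])
E
```

```text
top red [360 172  42  40 334] [array([380.6, 191.2]), array([40. , 40.9]), np.float64(106.4)] [ 627. -141.]
top red [286 259  22  19  73] [array([296.6, 265.6]), array([21.3, 22.8]), np.float64(163.4)] [456.  49.]
top blue [384 253  42  42 441] [array([404.3, 273.6]), array([41.2, 42.2]), np.float64(122.0)] [ 440. -193.]
top blue [193 260  18  21 134] [array([200.2, 270.2]), array([20.6, 21.4]), np.float64(34.3)] [443. 265.]
top olive [277 246  42  42 569] [array([297.3, 266.7]), array([41.5, 42.1]), np.float64(51.4)] [453.  47.]
top cream [183 250  39  42 350] [array([202.8, 270.5]), array([40.2, 41.5]), np.float64(37.5)] [443. 259.]
top cork [ 221  164   42   40 1309] [array([241.7, 183.6]), array([40.4, 41.3]), np.float64(74.0)] [641. 177.]
top cork [366 180  29  27 174] [array([380.5, 191.4]), array([28.7, 30.8]), np.float64(124.5)] [ 627. -140.]
top cork [282 251  31  32 327] [array([297.4, 266.7]), array([30.8, 30.9]), np.float64(7.7)] [453.  47.]
top cork [188 255  31  32 270] [array([203. , 270.4]), array([30.4, 31.3]), np.float64(42.9)] [443. 259.]
top cork [390 263  21  26 
[... 703 characters left out ...]
1, 28.9]), np.float64(52.1)] [ 811. -144.]
scene cork [325 209  33  17 181] [array([341.1, 215.5]), array([19.1, 33.3]), np.float64(92.5)] [ 627. -141.]
scene cork [414 231  34  17 108] [array([430.5, 237.3]), array([18.9, 33.8]), np.float64(99.3)] [ 439. -193.]
scene cork [ 201  276   54   38 1582] [array([227.4, 294.2]), array([37.3, 54.2]), np.float64(79.5)] [639. 180.]
scene cork [338 289  40  26 352] [array([357.5, 299.9]), array([27.9, 39.8]), np.float64(97.1)] [452.  48.]
scene cork [392 335  15  57 259] [array([399. , 363.1]), array([ 7. , 62.8]), np.float64(168.8)] [326. 119.]
scene cork [256 369  49  36 561] [array([279.8, 383.9]), array([39.4, 48.3]), np.float64(79.2)] [442. 260.]
```

View pics/topc.png

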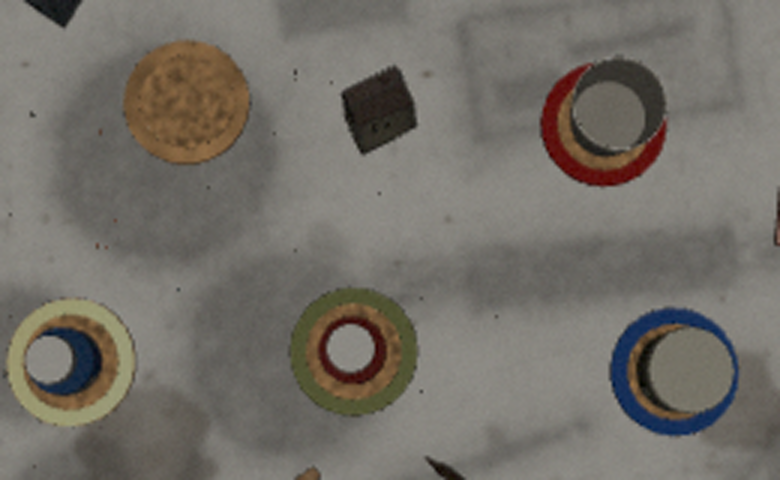

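View pics/scenec.png

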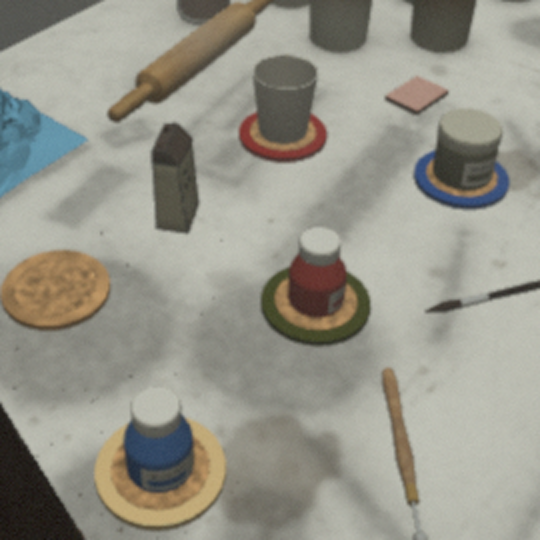

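```bash
python3 - <<'E'
from h import *
d=eyes.get_image('top');s=eyes.get_image('scene')
U=lambda p:180+(p+.5)/3-.5; V=lambda p:150+(p+.5)/3-.5
for n,p,z in(('red',(351,348),80),('blue',(49,360),80),('jar',(692,370),72),('cup',(619,104),85),('house',(378,108),100)):
    r=ray(d,U(p[0]),V(p[1]),z);print(n,r.round(1),'pred scene',np.round(proj(s,r),1))
hsv=cv2.cvtColor(d['color'],cv2.COLOR_BGR2HSV)
m=cv2.inRange(hsv,(0,0,115),(180,75,255))
for n,(u0,v0,u1,v1),z in(('red',(288,256,306,276),80),('blue',(186,259,206,281),80),('jar',(393,257,427,291),72)):
    mm=m[v0:v1,u0:u1];k,l,st,c=cv2.connectedComponentsWithStats(mm)
    i=1+np.argmax(st[1:,4]);h=cv2.convexHull(np.argwhere(l==i)[:,::-1].astype(np.float32));e=cv2.fitEllipse(h)
    r=ray(d,e[0][0]+u0,e[0][1]+v0,z);print(n,st[i],e[1],r.round(1))
E
```

```text
red [453.1  46.8  80. ] pred scene [359.7 269.1]
blue [442.8 257.5  80. ] pred scene [278.2 351.5]
jar [ 440.1 -193.8   72. ] pred scene [434.8 211.8]
cup [ 627.7 -141.5   85. ] pred scene [342.1 185.5]
house [619.9  29.5 100. ] pred scene [290.2 217.9]
red [  1   2  16  16 185] (14.877541542053223, 15.236380577087402) [453.6  47.3  80. ]
blue [  2   3  16  16 189] (14.991486549377441, 15.381591796875) [443.5 258.4  80. ]
jar [  4   3  27  27 547] (26.06894302368164, 27.220022201538086) [ 440.1 -192.9   72. ]
```

carry_out(moves=[{"twist": 0.0555,"fingers": 1},{"twist": 0.0555,"fingers": 1},{"fingers": 1}])

```text
validation failed for argument at $.mo...
```

carry_out(moves=[{"tx": 0,"ty": 0,"tz": 0,"twist": 0.0555,"fingers": 1.0},{"tx": 0,"ty": 0,"tz": 0,"twist": 0.0555,"fingers": 1.0},{"tx": 0,"ty": 0,"tz": 0,"twist": 0,"fingers": 1.0}])

```text
clock: 0.68
eef_pos: [222.3, -610.8, 242.2]
tool_rot: [-3.142, 0.0, 0.002]
force: [-0.7, 0.2, -0.6]
width: 85.1
gripper_force: 0.0
```

carry_out(moves=[{"tx": 0.1226,"ty": -0.1423,"tz": 0,"twist": 0,"fingers": 1},{"tx": 0.1226,"ty": -0.1423,"tz": 0,"twist": 0,"fingers": 1},{"tx": 0.1226,"ty": -0.1423,"tz": 0,"twist": 0,"fingers": 1},{"tx": 0.1226,"ty": -0.1423,"tz": 0,"twist": 0,"fingers": 1},{"tx": 0.1226,"ty": -0.1423,"tz": 0,"twist": 0,"fingers": 1},{"tx": 0.1226,"ty": -0.1423,"tz": 0,"twist": 0,"fingers": 1},{"tx": 0.1226,"ty": -0.1423,"tz": 0,"twist": 0,"fingers": 1},{"tx": 0.1226,"ty": -0.1423,"tz": 0,"twist": 0,"fingers": 1},{"tx": 0.1226,"ty": -0.1423,"tz": 0,"twist": 0,"fingers": 1},{"tx": 0.1226,"ty": -0.1423,"tz": 0,"twist": 0,"fingers": 1},{"tx": 0.1226,"ty": -0.1423,"tz": 0,"twist": 0,"fingers": 1},{"tx": 0,"ty": 0,"tz": 0,"twist": 0,"fingers": 1}])

```text
clock: 2.17
eef_pos: [629.9, -134.4, 241.8]
tool_rot: [-3.138, -0.002, 0.013]
force: [-1.3, -1.6, -0.7]
width: 85.3
gripper_force: 0.0
```

carry_out(moves=[{"tx": 0,"ty": 0,"tz": 0.1,"twist": 0,"fingers": 1},{"tx": 0,"ty": 0,"tz": 0.13,"twist": 0,"fingers": 1},{"tx": 0,"ty": 0,"tz": 0.1,"twist": 0,"fingers": 1},{"tx": 0,"ty": 0,"tz": 0,"twist": 0,"fingers": 1},{"tx": 0,"ty": 0,"tz": 0,"twist": 0,"fingers": 1}])

```text
clock: 2.8
eef_pos: [627.3, -142.0, 144.5]
tool_rot: [3.141, -0.002, 0.001]
force: [0.0, -0.7, 0.0]
width: 85.7
gripper_force: 0.0
```

```bash
python3 - <<'E'
from h import *
for n in('top','scene'):
    d=eyes.get_image(n)
    crop(d,n+'1',*((340,140,430,230,5) if n=='top' else (260,100,420,260,3)))
s=ctrl.read_state();print(s['eef_pos'],s['qpos'])
E
```

```text
[ 627.76622471 -141.83327839  145.10326515] [ 0.11311873  0.73018877  0.11035077  1.63078077 -0.10418317  0.78330088
 -1.30117356]
```

View pics/scene1.png

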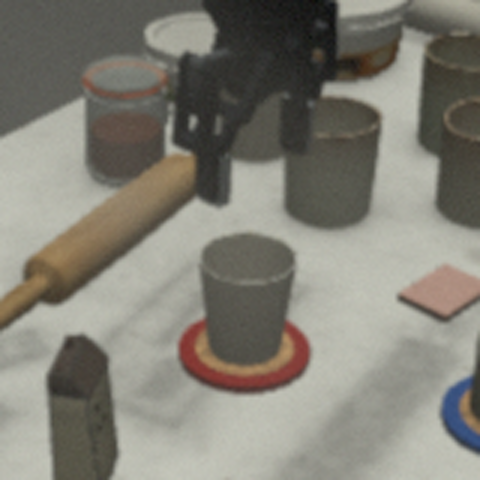

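The open fingers hang straddling the cup (cup axis at about crop (247,300)), so the alignment looks right. I'll descend and grip.

carry_out(moves=[{"tx": 0,"ty": 0,"tz": 0.1,"twist": 0,"fingers": 1},{"tx": 0,"ty": 0,"tz": 0.12,"twist": 0,"fingers": 1},{"tx": 0,"ty": 0,"tz": 0.09,"twist": 0,"fingers": 1},{"tx": 0,"ty": 0,"tz": 0,"twist": 0,"fingers": 1},{"tx": 0,"ty": 0,"tz": 0,"twist": 0,"fingers": 0.5},{"tx": 0,"ty": 0,"tz": 0,"twist": 0,"fingers": 0.5},{"tx": 0,"ty": 0,"tz": 0,"twist": 0,"fingers": 0.5},{"tx": 0,"ty": 0,"tz": 0,"twist": 0,"fingers": 0.5}])

```text
clock: 3.9
eef_pos: [628.6, -141.6, 52.8]
tool_rot: [3.141, -0.004, 0.0]
force: [-0.0, 0.5, 7.0]
width: 65.1
gripper_force: 65.8
```

carry_out(moves=[{"tx": 0,"ty": 0,"tz": -0.04,"twist": 0,"fingers": 0.5},{"tx": 0,"ty": 0,"tz": -0.1,"twist": 0,"fingers": 0.5},{"tx": 0,"ty": 0,"tz": -0.15,"twist": 0,"fingers": 0.5},{"tx": 0,"ty": 0,"tz": -0.1,"twist": 0,"fingers": 0.5},{"tx": 0,"ty": 0,"tz": -0.04,"twist": 0,"fingers": 0.5},{"tx": 0,"ty": 0,"tz": 0,"twist": 0,"fingers": 0.5}])

```text
clock: 4.65
eef_pos: [626.9, -141.3, 180.0]
tool_rot: [3.141, -0.001, 0.0]
force: [0.5, -1.3, -0.7]
width: 64.9
gripper_force: 66.2
```

carry_out(moves=[{"tx": 0.003,"ty": -0.05,"tz": 0,"twist": 0,"fingers": 0.5},{"tx": 0.005,"ty": -0.11,"tz": 0,"twist": 0,"fingers": 0.5},{"tx": 0.005,"ty": -0.15,"tz": 0,"twist": 0,"fingers": 0.5},{"tx": 0.005,"ty": -0.15,"tz": 0,"twist": 0,"fingers": 0.5},{"tx": 0.005,"ty": -0.15,"tz": 0,"twist": 0,"fingers": 0.5},{"tx": 0.005,"ty": -0.15,"tz": 0,"twist": 0,"fingers": 0.5},{"tx": 0.005,"ty": -0.15,"tz": 0,"twist": 0,"fingers": 0.5},{"tx": 0.005,"ty": -0.1,"tz": 0,"twist": 0,"fingers": 0.5},{"tx": 0.005,"ty": -0.055,"tz": 0,"twist": 0,"fingers": 0.5},{"tx": 0,"ty": 0,"tz": 0,"twist": 0,"fingers": 0.5},{"tx": 0,"ty": 0,"tz": 0,"twist": 0,"fingers": 0.5},{"tx": 0,"ty": 0,"tz": 0,"twist": 0,"fingers": 0.5}])

```text
clock: 6.15
eef_pos: [639.9, 176.1, 179.4]
tool_rot: [3.141, -0.0, -0.003]
force: [0.3, 0.2, -0.1]
width: 65.3
gripper_force: 66.2
```

carry_out(moves=[{"tx": 0.003,"ty": -0.003,"tz": 0.05,"twist": 0,"fingers": 0.5},{"tx": 0,"ty": 0,"tz": 0.1,"twist": 0,"fingers": 0.5},{"tx": 0,"ty": 0,"tz": 0.12,"twist": 0,"fingers": 0.5},{"tx": 0,"ty": 0,"tz": 0.08,"twist": 0,"fingers": 0.5},{"tx": 0,"ty": 0,"tz": 0.04,"twist": 0,"fingers": 0.5},{"tx": 0,"ty": 0,"tz": 0.015,"twist": 0,"fingers": 0.5},{"tx": 0,"ty": 0,"tz": 0,"twist": 0,"fingers": 0.5},{"tx": 0,"ty": 0,"tz": 0.005,"twist": 0,"fingers": 0.5},{"tx": 0,"ty": 0,"tz": 0,"twist": 0,"fingers": 0.5}])

```text
clock: 7.28
eef_pos: [640.9, 179.3, 57.0]
tool_rot: [-3.141, -0.001, 0.0]
force: [0.1, -1.1, -0.5]
width: 64.7
gripper_force: 66.2
```

```bash
python3 - <<'E'
from h import *
d=eyes.get_image('scene');crop(d,'scene2',160,180,320,340,3);print(ctrl.read_state()['eef_pos'],ctrl.read_state()['force'])
E
```

```text
[640.82508431 179.26236403  56.90509026] [-0.5576927  -0.75002247 -0.19320343]
```

View pics/scene2.png

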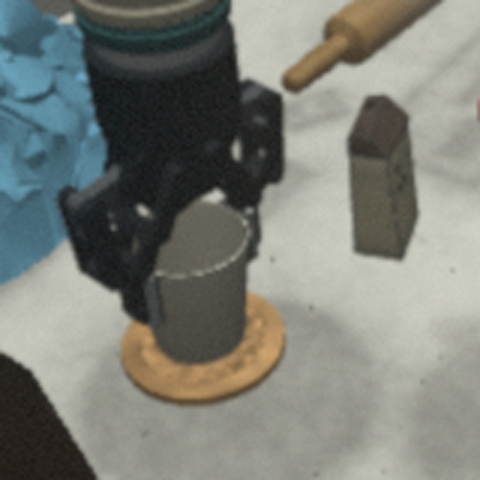

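The cup is upright just above the bare stand (foot at about crop (200,345)). I'll lower it the last 3 mm and release.

carry_out(moves=[{"tx": 0,"ty": 0,"tz": 0.006,"twist": 0,"fingers": 0.5},{"tx": 0,"ty": 0,"tz": 0.005,"twist": 0,"fingers": 0.5},{"tx": 0,"ty": 0,"tz": 0,"twist": 0,"fingers": 0.5}])

```text
clock: 7.7
eef_pos: [640.5, 179.2, 52.9]
tool_rot: [3.142, 0.0, 0.0]
force: [0.1, 0.2, 0.1]
width: 65.2
gripper_force: 66.2
```

carry_out(moves=[{"tx": 0,"ty": 0,"tz": 0,"twist": 0,"fingers": 0.85},{"tx": 0,"ty": 0,"tz": 0,"twist": 0,"fingers": 1},{"tx": 0,"ty": 0,"tz": 0,"twist": 0,"fingers": 1},{"tx": 0,"ty": 0,"tz": 0,"twist": 0,"fingers": 1},{"tx": 0,"ty": 0,"tz": -0.05,"twist": 0,"fingers": 1},{"tx": 0,"ty": 0,"tz": -0.1,"twist": 0,"fingers": 1},{"tx": 0,"ty": 0,"tz": -0.15,"twist": 0,"fingers": 1},{"tx": 0,"ty": 0,"tz": -0.1,"twist": 0,"fingers": 1},{"tx": 0,"ty": 0,"tz": -0.03,"twist": 0,"fingers": 1},{"tx": 0,"ty": 0,"tz": 0,"twist": 0,"fingers": 1}])

```text
clock: 8.95
eef_pos: [640.5, 179.2, 182.4]
tool_rot: [-3.141, -0.001, 0.0]
force: [-0.3, 0.2, -0.3]
width: 85.4
gripper_force: 0.0
```

carry_out(moves=[{"tx": -0.1,"ty": 0.07,"tz": 0,"twist": 0,"fingers": 1},{"tx": -0.15,"ty": 0.106,"tz": 0,"twist": 0,"fingers": 1},{"tx": -0.15,"ty": 0.106,"tz": 0,"twist": 0,"fingers": 1},{"tx": -0.15,"ty": 0.106,"tz": 0,"twist": 0,"fingers": 1},{"tx": -0.075,"ty": 0.052,"tz": 0.05,"twist": 0,"fingers": 1},{"tx": 0,"ty": 0,"tz": 0.1,"twist": 0,"fingers": 1},{"tx": 0,"ty": 0,"tz": 0,"twist": 0,"fingers": 1},{"tx": 0,"ty": 0,"tz": 0,"twist": 0,"fingers": 1},{"tx": 0,"ty": 0,"tz": 0,"twist": 0,"fingers": 1}])

```text
clock: 10.07
eef_pos: [453.7, 47.4, 137.6]
tool_rot: [-3.141, -0.001, 0.001]
force: [-0.6, -0.1, 0.2]
width: 85.5
gripper_force: 0.0
```

carry_out(moves=[{"tx": 0,"ty": 0,"tz": 0.08,"twist": 0,"fingers": 1},{"tx": 0,"ty": 0,"tz": 0.12,"twist": 0,"fingers": 1},{"tx": 0,"ty": 0,"tz": 0.1,"twist": 0,"fingers": 1},{"tx": 0,"ty": 0,"tz": 0.05,"twist": 0,"fingers": 1},{"tx": 0,"ty": 0,"tz": 0.012,"twist": 0,"fingers": 1},{"tx": 0,"ty": 0,"tz": 0,"twist": 0,"fingers": 0.3},{"tx": 0,"ty": 0,"tz": 0,"twist": 0,"fingers": 0.3},{"tx": 0,"ty": 0,"tz": 0,"twist": 0,"fingers": 0.3},{"tx": 0,"ty": 0,"tz": 0,"twist": 0,"fingers": 0.3},{"tx": 0,"ty": 0,"tz": 0,"twist": 0,"fingers": 0.3},{"tx": 0,"ty": 0,"tz": 0,"twist": 0,"fingers": 0.3}])

```text
clock: 11.45
eef_pos: [451.0, 48.1, 35.3]
tool_rot: [-3.139, 0.007, -0.0]
force: [-0.9, 1.2, 5.3]
width: 47.2
gripper_force: 61.5
```

carry_out(moves=[{"tx": 0,"ty": 0,"tz": -0.04,"twist": 0,"fingers": 0.3},{"tx": 0,"ty": 0,"tz": -0.1,"twist": 0,"fingers": 0.3},{"tx": 0,"ty": 0,"tz": -0.15,"twist": 0,"fingers": 0.3},{"tx": 0,"ty": 0,"tz": -0.1,"twist": 0,"fingers": 0.3},{"tx": 0,"ty": 0,"tz": -0.04,"twist": 0,"fingers": 0.3},{"tx": 0,"ty": 0,"tz": 0,"twist": 0,"fingers": 0.3}])

```text
clock: 12.2
eef_pos: [451.7, 47.7, 163.9]
tool_rot: [-3.139, 0.007, -0.0]
force: [-0.3, 0.1, -1.6]
width: 47.7
gripper_force: 62.1
```

```bash
python3 - <<'E'
from h import *
d=eyes.get_image('scene');crop(d,'scene3',290,160,450,320,3);s=ctrl.read_state();print(s['eef_pos'],s['force'],s['width'],s['qpos'])
E
```

```text
[451.12996698  47.65926261 163.08749006] [ 0.24233469  0.34311529 -1.28268138] 47.69016840317552 [-0.46216512  0.52103608  0.42618755  2.12909089 -0.39334005  0.57559445
 -1.32115881]
```

View pics/scene3.png

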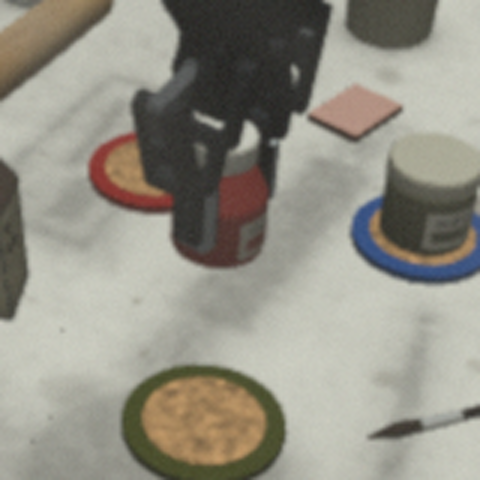

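The red bottle is held upright with the pads on its straight body (crop (220,215)). The olive stand is now clear.

carry_out(moves=[{"tx": 0.04,"ty": 0.044,"tz": 0,"twist": 0,"fingers": 0.3},{"tx": 0.09,"ty": 0.098,"tz": 0,"twist": 0,"fingers": 0.3},{"tx": 0.11,"ty": 0.12,"tz": 0,"twist": 0,"fingers": 0.3},{"tx": 0.11,"ty": 0.12,"tz": 0,"twist": 0,"fingers": 0.3},{"tx": 0.11,"ty": 0.12,"tz": 0,"twist": 0,"fingers": 0.3},{"tx": 0.08,"ty": 0.087,"tz": 0,"twist": 0,"fingers": 0.3},{"tx": 0.039,"ty": 0.041,"tz": 0,"twist": 0,"fingers": 0.3},{"tx": 0,"ty": 0,"tz": 0,"twist": 0,"fingers": 0.3},{"tx": 0,"ty": 0,"tz": 0,"twist": 0,"fingers": 0.3},{"tx": 0,"ty": 0,"tz": 0,"twist": 0,"fingers": 0.3}])

```text
clock: 13.5
eef_pos: [624.6, -140.6, 161.3]
tool_rot: [-3.139, 0.009, 0.0]
force: [-0.1, -0.5, -1.1]
width: 47.4
gripper_force: 62.1
```

carry_out(moves=[{"tx": 0,"ty": 0,"tz": 0.05,"twist": 0,"fingers": 0.3},{"tx": 0,"ty": 0,"tz": 0.1,"twist": 0,"fingers": 0.3},{"tx": 0,"ty": 0,"tz": 0.12,"twist": 0,"fingers": 0.3},{"tx": 0,"ty": 0,"tz": 0.08,"twist": 0,"fingers": 0.3},{"tx": 0,"ty": 0,"tz": 0.04,"twist": 0,"fingers": 0.3},{"tx": 0,"ty": 0,"tz": 0.015,"twist": 0,"fingers": 0.3},{"tx": 0,"ty": 0,"tz": 0,"twist": 0,"fingers": 0.3},{"tx": 0,"ty": 0,"tz": 0,"twist": 0,"fingers": 0.3},{"tx": 0,"ty": 0,"tz": 0,"twist": 0,"fingers": 0.3}])

```text
clock: 14.62
eef_pos: [624.7, -141.4, 40.9]
tool_rot: [-3.14, 0.007, -0.0]
force: [0.4, -0.4, -1.0]
width: 47.6
gripper_force: 62.1
```

```bash
python3 - <<'E'
from h import *
d=eyes.get_image('scene');crop(d,'scene4',280,130,420,270,3);s=ctrl.read_state();print(s['eef_pos'],s['force'],s['width'])
E
```

```text
[ 624.54108122 -141.40780759   40.78703219] [ 0.05080827  0.44241995 -1.83679201] 47.52384084291623
```

View pics/scene4.png

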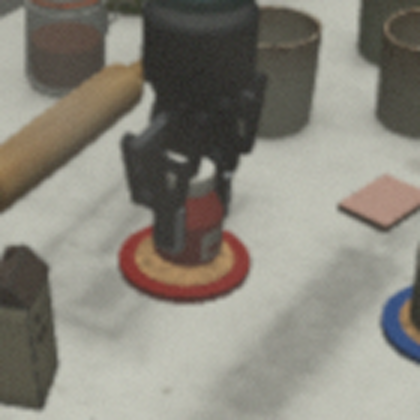

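The bottle hangs about 5 mm above the red stand and centred on it (crop (188,260)). I'll set it down.

carry_out(moves=[{"tx": 0,"ty": 0,"tz": 0.01,"twist": 0,"fingers": 0.3},{"tx": 0,"ty": 0,"tz": 0.007,"twist": 0,"fingers": 0.3},{"tx": 0,"ty": 0,"tz": 0,"twist": 0,"fingers": 0.3},{"tx": 0,"ty": 0,"tz": 0,"twist": 0,"fingers": 0.3}])

```text
clock: 15.18
eef_pos: [624.1, -141.3, 35.4]
tool_rot: [-3.139, 0.008, -0.001]
force: [-0.7, 0.0, 4.5]
width: 47.3
gripper_force: 62.5
```

carry_out(moves=[{"tx": 0,"ty": 0,"tz": 0,"twist": 0,"fingers": 0.7},{"tx": 0,"ty": 0,"tz": 0,"twist": 0,"fingers": 1},{"tx": 0,"ty": 0,"tz": 0,"twist": 0,"fingers": 1},{"tx": 0,"ty": 0,"tz": 0,"twist": 0,"fingers": 1},{"tx": 0,"ty": 0,"tz": -0.05,"twist": 0,"fingers": 1},{"tx": 0,"ty": 0,"tz": -0.1,"twist": 0,"fingers": 1},{"tx": 0,"ty": 0,"tz": -0.15,"twist": 0,"fingers": 1},{"tx": 0,"ty": 0,"tz": -0.08,"twist": 0,"fingers": 1},{"tx": 0,"ty": 0,"tz": 0,"twist": 0,"fingers": 1}])

```text
clock: 16.3
eef_pos: [626.7, -142.2, 152.2]
tool_rot: [-3.141, 0.003, -0.001]
force: [0.5, -0.9, 0.0]
width: 85.7
gripper_force: 0.0
```

carry_out(moves=[{"tx": -0.075,"ty": 0.021,"tz": 0,"twist": 0,"fingers": 1},{"tx": -0.12,"ty": 0.034,"tz": 0,"twist": 0,"fingers": 1},{"tx": -0.12,"ty": 0.034,"tz": 0,"twist": 0,"fingers": 1},{"tx": -0.12,"ty": 0.034,"tz": 0,"twist": 0,"fingers": 1},{"tx": -0.12,"ty": 0.034,"tz": 0,"twist": 0,"fingers": 1},{"tx": -0.06,"ty": 0.015,"tz": 0,"twist": 0,"fingers": 1},{"tx": 0,"ty": 0,"tz": 0.04,"twist": 0,"fingers": 1},{"tx": 0,"ty": 0,"tz": 0,"twist": 0,"fingers": 1},{"tx": 0,"ty": 0,"tz": 0,"twist": 0,"fingers": 1},{"tx": 0,"ty": 0,"tz": 0,"twist": 0,"fingers": 1}])

```text
clock: 17.55
eef_pos: [441.1, -192.9, 138.3]
tool_rot: [-3.14, 0.008, 0.0]
force: [0.1, -0.3, 0.1]
width: 85.4
gripper_force: 0.0
```

carry_out(moves=[{"tx": -0.003,"ty": 0,"tz": 0.05,"twist": 0,"fingers": 1},{"tx": 0,"ty": 0,"tz": 0.08,"twist": 0,"fingers": 1},{"tx": 0,"ty": 0,"tz": 0.08,"twist": 0,"fingers": 1},{"tx": 0,"ty": 0,"tz": 0.08,"twist": 0,"fingers": 1},{"tx": 0,"ty": 0,"tz": 0.05,"twist": 0,"fingers": 1},{"tx": 0,"ty": 0,"tz": 0,"twist": 0,"fingers": 1},{"tx": 0,"ty": 0,"tz": 0,"twist": 0,"fingers": 1}])

```text
clock: 18.42
eef_pos: [439.1, -193.1, 37.0]
tool_rot: [-3.14, 0.007, -0.001]
force: [-0.1, -0.6, -0.2]
width: 85.7
gripper_force: 0.0
```

carry_out(moves=[{"tx": 0.002,"ty": 0,"tz": 0.025,"twist": 0,"fingers": 1},{"tx": 0,"ty": 0,"tz": 0,"twist": 0,"fingers": 1},{"tx": 0,"ty": 0,"tz": 0,"twist": 0,"fingers": 0.4},{"tx": 0,"ty": 0,"tz": 0,"twist": 0,"fingers": 0.4},{"tx": 0,"ty": 0,"tz": 0,"twist": 0,"fingers": 0.4},{"tx": 0,"ty": 0,"tz": 0,"twist": 0,"fingers": 0.4},{"tx": 0,"ty": 0,"tz": 0,"twist": 0,"fingers": 0.4}])

```text
clock: 19.3
eef_pos: [439.4, -192.8, 29.6]
tool_rot: [-3.14, 0.008, -0.0]
force: [-0.9, 0.9, 5.5]
width: 59.7
gripper_force: 57.6
```

carry_out(moves=[{"tx": 0,"ty": 0,"tz": -0.04,"twist": 0,"fingers": 0.4},{"tx": 0,"ty": 0,"tz": -0.08,"twist": 0,"fingers": 0.4},{"tx": 0,"ty": 0,"tz": -0.1,"twist": 0,"fingers": 0.4},{"tx": 0,"ty": 0,"tz": -0.1,"twist": 0,"fingers": 0.4},{"tx": 0,"ty": 0,"tz": -0.08,"twist": 0,"fingers": 0.4},{"tx": 0,"ty": 0,"tz": 0,"twist": 0,"fingers": 0.4},{"tx": 0,"ty": 0,"tz": 0,"twist": 0,"fingers": 0.4}])

```text
clock: 20.18
eef_pos: [439.8, -192.6, 148.6]
tool_rot: [-3.139, 0.009, -0.0]
force: [0.4, -0.7, -2.2]
width: 59.4
gripper_force: 59.0
```

carry_out(moves=[{"tx": 0.004,"ty": -0.04,"tz": 0,"twist": 0,"fingers": 0.4},{"tx": 0.005,"ty": -0.09,"tz": 0,"twist": 0,"fingers": 0.4},{"tx": 0.005,"ty": -0.11,"tz": 0,"twist": 0,"fingers": 0.4},{"tx": 0.005,"ty": -0.11,"tz": 0,"twist": 0,"fingers": 0.4},{"tx": 0.005,"ty": -0.11,"tz": 0,"twist": 0,"fingers": 0.4},{"tx": 0.005,"ty": -0.11,"tz": 0,"twist": 0,"fingers": 0.4},{"tx": 0.005,"ty": -0.11,"tz": 0,"twist": 0,"fingers": 0.4},{"tx": 0.005,"ty": -0.08,"tz": 0,"twist": 0,"fingers": 0.4},{"tx": 0.003,"ty": -0.04,"tz": 0,"twist": 0,"fingers": 0.4},{"tx": 0,"ty": 0,"tz": 0,"twist": 0,"fingers": 0.4},{"tx": 0,"ty": 0,"tz": 0,"twist": 0,"fingers": 0.4},{"tx": 0,"ty": 0,"tz": 0,"twist": 0,"fingers": 0.4}])

```text
clock: 21.68
eef_pos: [452.9, 45.8, 149.4]
tool_rot: [-3.14, 0.008, -0.003]
force: [0.5, -0.1, -1.5]
width: 59.5
gripper_force: 59.0
```

Lower to about 35 mm (29.6 is contact).

carry_out(moves=[{"tx": 0,"ty": 0,"tz": 0.04,"twist": 0,"fingers": 0.4},{"tx": 0,"ty": 0,"tz": 0.07,"twist": 0,"fingers": 0.4},{"tx": 0,"ty": 0,"tz": 0.08,"twist": 0,"fingers": 0.4},{"tx": 0,"ty": 0,"tz": 0.08,"twist": 0,"fingers": 0.4},{"tx": 0,"ty": 0,"tz": 0.07,"twist": 0,"fingers": 0.4},{"tx": 0,"ty": 0,"tz": 0.04,"twist": 0,"fingers": 0.4},{"tx": 0,"ty": 0,"tz": 0,"twist": 0,"fingers": 0.4},{"tx": 0,"ty": 0,"tz": 0,"twist": 0,"fingers": 0.4},{"tx": 0,"ty": 0,"tz": 0,"twist": 0,"fingers": 0.4}])

```text
clock: 22.8
eef_pos: [452.5, 47.2, 36.0]
tool_rot: [-3.139, 0.007, -0.0]
force: [0.0, 0.1, -2.2]
width: 59.3
gripper_force: 59.0
```

carry_out(moves=[{"tx": 0,"ty": 0,"tz": 0.01,"twist": 0,"fingers": 0.4},{"tx": 0,"ty": 0,"tz": 0.01,"twist": 0,"fingers": 0.4},{"tx": 0,"ty": 0,"tz": 0,"twist": 0,"fingers": 0.4},{"tx": 0,"ty": 0,"tz": 0,"twist": 0,"fingers": 0.4}])

```text
clock: 23.3
eef_pos: [452.0, 47.3, 29.6]
tool_rot: [-3.139, 0.008, -0.0]
force: [-0.8, 1.0, 5.5]
width: 59.6
gripper_force: 59.1
```

carry_out(moves=[{"tx": 0,"ty": 0,"tz": 0,"twist": 0,"fingers": 0.8},{"tx": 0,"ty": 0,"tz": 0,"twist": 0,"fingers": 1},{"tx": 0,"ty": 0,"tz": 0,"twist": 0,"fingers": 1},{"tx": 0,"ty": 0,"tz": 0,"twist": 0,"fingers": 1},{"tx": 0,"ty": 0,"tz": -0.05,"twist": 0,"fingers": 1},{"tx": 0,"ty": 0,"tz": -0.09,"twist": 0,"fingers": 1},{"tx": 0,"ty": 0,"tz": -0.1,"twist": 0,"fingers": 1},{"tx": 0,"ty": 0,"tz": -0.1,"twist": 0,"fingers": 1},{"tx": 0,"ty": 0,"tz": -0.06,"twist": 0,"fingers": 1},{"tx": 0,"ty": 0,"tz": 0,"twist": 0,"fingers": 1}])

```text
clock: 24.55
eef_pos: [453.7, 47.1, 150.2]
tool_rot: [-3.139, 0.006, -0.0]
force: [-0.1, 0.5, -1.3]
width: 85.3
gripper_force: 0.0
```

carry_out(moves=[{"tx": -0.003,"ty": -0.06,"tz": 0,"twist": 0,"fingers": 1},{"tx": -0.005,"ty": -0.11,"tz": 0,"twist": 0,"fingers": 1},{"tx": -0.005,"ty": -0.11,"tz": 0,"twist": 0,"fingers": 1},{"tx": -0.005,"ty": -0.11,"tz": 0,"twist": 0,"fingers": 1},{"tx": -0.005,"ty": -0.11,"tz": 0,"twist": 0,"fingers": 1},{"tx": -0.005,"ty": -0.11,"tz": 0,"twist": 0,"fingers": 1},{"tx": -0.002,"ty": -0.06,"tz": 0,"twist": 0,"fingers": 1},{"tx": 0,"ty": -0.033,"tz": 0,"twist": 0,"fingers": 1},{"tx": 0,"ty": 0,"tz": 0,"twist": 0,"fingers": 1},{"tx": 0,"ty": 0,"tz": 0,"twist": 0,"fingers": 1},{"tx": 0,"ty": 0,"tz": 0,"twist": 0,"fingers": 1}])

```text
clock: 25.92
eef_pos: [444.3, 256.8, 150.0]
tool_rot: [-3.14, 0.008, -0.002]
force: [0.4, -0.4, -0.2]
width: 85.4
gripper_force: 0.0
```

carry_out(moves=[{"tx": 0,"ty": 0,"tz": 0.05,"twist": 0,"fingers": 1},{"tx": 0,"ty": 0,"tz": 0.08,"twist": 0,"fingers": 1},{"tx": 0,"ty": 0,"tz": 0.08,"twist": 0,"fingers": 1},{"tx": 0,"ty": 0,"tz": 0.08,"twist": 0,"fingers": 1},{"tx": 0,"ty": 0,"tz": 0.06,"twist": 0,"fingers": 1},{"tx": 0,"ty": 0,"tz": 0.045,"twist": 0,"fingers": 1},{"tx": 0,"ty": 0,"tz": 0,"twist": 0,"fingers": 1},{"tx": 0,"ty": 0,"tz": 0,"twist": 0,"fingers": 1}])

```text
clock: 26.92
eef_pos: [443.4, 258.0, 31.6]
tool_rot: [-3.139, 0.008, -0.001]
force: [1.2, 0.0, -0.7]
width: 85.6
gripper_force: 0.0
```

carry_out(moves=[{"tx": 0,"ty": 0,"tz": 0,"twist": 0,"fingers": 0.3},{"tx": 0,"ty": 0,"tz": 0,"twist": 0,"fingers": 0.3},{"tx": 0,"ty": 0,"tz": 0,"twist": 0,"fingers": 0.3},{"tx": 0,"ty": 0,"tz": 0,"twist": 0,"fingers": 0.3},{"tx": 0,"ty": 0,"tz": 0,"twist": 0,"fingers": 0.3},{"tx": 0,"ty": 0,"tz": 0,"twist": 0,"fingers": 0.3}])

```text
clock: 27.68
eef_pos: [443.3, 258.4, 32.1]
tool_rot: [-3.139, 0.008, -0.0]
force: [-1.3, -0.3, 5.1]
width: 47.2
gripper_force: 61.2
```

carry_out(moves=[{"tx": 0,"ty": 0,"tz": -0.04,"twist": 0,"fingers": 0.3},{"tx": 0,"ty": 0,"tz": -0.08,"twist": 0,"fingers": 0.3},{"tx": 0,"ty": 0,"tz": -0.1,"twist": 0,"fingers": 0.3},{"tx": 0,"ty": 0,"tz": -0.1,"twist": 0,"fingers": 0.3},{"tx": 0,"ty": 0,"tz": -0.1,"twist": 0,"fingers": 0.3},{"tx": 0,"ty": 0,"tz": -0.05,"twist": 0,"fingers": 0.3},{"tx": 0,"ty": 0,"tz": 0,"twist": 0,"fingers": 0.3}])

```text
clock: 28.55
eef_pos: [444.5, 258.1, 173.1]
tool_rot: [-3.138, 0.007, -0.0]
force: [-0.0, -0.0, -2.4]
width: 47.6
gripper_force: 61.9
```

carry_out(moves=[{"tx": 0,"ty": 0.05,"tz": 0,"twist": 0,"fingers": 0.3},{"tx": 0,"ty": 0.1,"tz": 0,"twist": 0,"fingers": 0.3},{"tx": 0,"ty": 0.12,"tz": 0,"twist": 0,"fingers": 0.3},{"tx": 0,"ty": 0.12,"tz": 0,"twist": 0,"fingers": 0.3},{"tx": 0,"ty": 0.12,"tz": 0,"twist": 0,"fingers": 0.3},{"tx": 0,"ty": 0.12,"tz": 0,"twist": 0,"fingers": 0.3},{"tx": 0,"ty": 0.12,"tz": 0,"twist": 0,"fingers": 0.3},{"tx": 0,"ty": 0.1,"tz": 0,"twist": 0,"fingers": 0.3},{"tx": 0,"ty": 0.05,"tz": 0,"twist": 0,"fingers": 0.3},{"tx": 0,"ty": 0,"tz": 0,"twist": 0,"fingers": 0.3},{"tx": 0,"ty": 0,"tz": 0,"twist": 0,"fingers": 0.3}])

```text
clock: 29.92
eef_pos: [443.8, -11.1, 171.4]
tool_rot: [-3.139, 0.009, 0.001]
force: [-0.0, -0.1, -1.5]
width: 47.5
gripper_force: 62.0
```

carry_out(moves=[{"tx": -0.002,"ty": 0.05,"tz": 0,"twist": 0,"fingers": 0.3},{"tx": -0.002,"ty": 0.1,"tz": 0,"twist": 0,"fingers": 0.3},{"tx": -0.003,"ty": 0.12,"tz": 0,"twist": 0,"fingers": 0.3},{"tx": -0.003,"ty": 0.12,"tz": 0,"twist": 0,"fingers": 0.3},{"tx": -0.002,"ty": 0.11,"tz": 0,"twist": 0,"fingers": 0.3},{"tx": -0.002,"ty": 0.07,"tz": 0,"twist": 0,"fingers": 0.3},{"tx": 0,"ty": 0.034,"tz": 0,"twist": 0,"fingers": 0.3},{"tx": 0,"ty": 0,"tz": 0,"twist": 0,"fingers": 0.3},{"tx": 0,"ty": 0,"tz": 0,"twist": 0,"fingers": 0.3},{"tx": 0,"ty": 0,"tz": 0,"twist": 0,"fingers": 0.3}])

```text
clock: 31.18
eef_pos: [439.9, -192.3, 171.4]
tool_rot: [-3.139, 0.009, 0.001]
force: [0.5, -0.3, -0.5]
width: 47.1
gripper_force: 62.0
```

carry_out(moves=[{"tx": 0,"ty": 0,"tz": 0.04,"twist": 0,"fingers": 0.3},{"tx": 0,"ty": 0,"tz": 0.08,"twist": 0,"fingers": 0.3},{"tx": 0,"ty": 0,"tz": 0.09,"twist": 0,"fingers": 0.3},{"tx": 0,"ty": 0,"tz": 0.09,"twist": 0,"fingers": 0.3},{"tx": 0,"ty": 0,"tz": 0.08,"twist": 0,"fingers": 0.3},{"tx": 0,"ty": 0,"tz": 0.04,"twist": 0,"fingers": 0.3},{"tx": 0,"ty": 0,"tz": 0.02,"twist": 0,"fingers": 0.3},{"tx": 0,"ty": 0,"tz": 0,"twist": 0,"fingers": 0.3},{"tx": 0,"ty": 0,"tz": 0,"twist": 0,"fingers": 0.3}])

```text
clock: 32.3
eef_pos: [439.2, -193.4, 40.0]
tool_rot: [-3.14, 0.007, -0.0]
force: [-0.4, 0.1, -1.4]
width: 47.2
gripper_force: 62.0
```

carry_out(moves=[{"tx": 0,"ty": -0.002,"tz": 0.012,"twist": 0,"fingers": 0.3},{"tx": 0,"ty": 0,"tz": 0.008,"twist": 0,"fingers": 0.3},{"tx": 0,"ty": 0,"tz": 0.004,"twist": 0,"fingers": 0.3},{"tx": 0,"ty": 0,"tz": 0,"twist": 0,"fingers": 0.3},{"tx": 0,"ty": 0,"tz": 0,"twist": 0,"fingers": 0.3}])

```text
clock: 32.92
eef_pos: [438.6, -192.6, 32.2]
tool_rot: [-3.14, 0.008, -0.001]
force: [0.3, 0.5, -1.3]
width: 47.5
gripper_force: 62.1
```

carry_out(moves=[{"tx": 0,"ty": 0,"tz": 0.004,"twist": 0,"fingers": 0.3},{"tx": 0,"ty": 0,"tz": 0,"twist": 0,"fingers": 0.3},{"tx": 0,"ty": 0,"tz": 0,"twist": 0,"fingers": 0.3}])

```text
clock: 33.3
eef_pos: [438.6, -192.6, 32.1]
tool_rot: [-3.139, 0.008, -0.001]
force: [-1.7, 1.1, 11.3]
width: 47.9
gripper_force: 63.5
```

Contact. I'll release, lift, and head for the cup on the bare stand.

carry_out(moves=[{"tx": 0,"ty": 0,"tz": 0,"twist": 0,"fingers": 0.7},{"tx": 0,"ty": 0,"tz": 0,"twist": 0,"fingers": 1},{"tx": 0,"ty": 0,"tz": 0,"twist": 0,"fingers": 1},{"tx": 0,"ty": 0,"tz": 0,"twist": 0,"fingers": 1},{"tx": 0,"ty": 0,"tz": -0.05,"twist": 0,"fingers": 1},{"tx": 0,"ty": 0,"tz": -0.1,"twist": 0,"fingers": 1},{"tx": 0,"ty": 0,"tz": -0.1,"twist": 0,"fingers": 1},{"tx": 0,"ty": 0,"tz": -0.1,"twist": 0,"fingers": 1},{"tx": 0,"ty": 0,"tz": -0.1,"twist": 0,"fingers": 1},{"tx": 0,"ty": 0,"tz": -0.06,"twist": 0,"fingers": 1},{"tx": 0,"ty": 0,"tz": 0,"twist": 0,"fingers": 1}])

```text
clock: 34.67
eef_pos: [440.7, -193.1, 185.8]
tool_rot: [-3.14, 0.005, -0.0]
force: [0.3, -0.0, -0.3]
width: 85.3
gripper_force: 0.0
```

carry_out(moves=[{"tx": 0.05,"ty": -0.09,"tz": 0,"twist": 0,"fingers": 1},{"tx": 0.07,"ty": -0.13,"tz": 0,"twist": 0,"fingers": 1},{"tx": 0.07,"ty": -0.13,"tz": 0,"twist": 0,"fingers": 1},{"tx": 0.07,"ty": -0.13,"tz": 0,"twist": 0,"fingers": 1},{"tx": 0.07,"ty": -0.13,"tz": 0,"twist": 0,"fingers": 1},{"tx": 0.07,"ty": -0.13,"tz": 0,"twist": 0,"fingers": 1},{"tx": 0.07,"ty": -0.13,"tz": 0,"twist": 0,"fingers": 1},{"tx": 0.07,"ty": -0.13,"tz": 0,"twist": 0,"fingers": 1},{"tx": 0.07,"ty": -0.13,"tz": 0,"twist": 0,"fingers": 1},{"tx": 0.05,"ty": -0.08,"tz": 0,"twist": 0,"fingers": 1},{"tx": 0,"ty": 0,"tz": 0,"twist": 0,"fingers": 1},{"tx": 0,"ty": 0,"tz": 0,"twist": 0,"fingers": 1}])

```text
clock: 36.17
eef_pos: [637.2, 168.7, 182.3]
tool_rot: [-3.141, 0.01, -0.002]
force: [0.0, -0.1, 0.3]
width: 85.0
gripper_force: 0.0
```

```bash
python3 - <<'E'
from h import *
s=ctrl.read_state();print(s['eef_pos'],s['tool_rot'],s['qpos'])
d=eyes.get_image('scene');cv2.imwrite('pics/scene5.png',d['color'])
E
```

```text
[637.22598669 168.71230338 182.33766533] [-3.14096435e+00  1.02296739e-02 -1.59565470e-03] [-0.61759607  0.77879146  0.57664469  1.54937261 -0.48583763  0.97031853
 -1.46234914]
```

View pics/scene5.png

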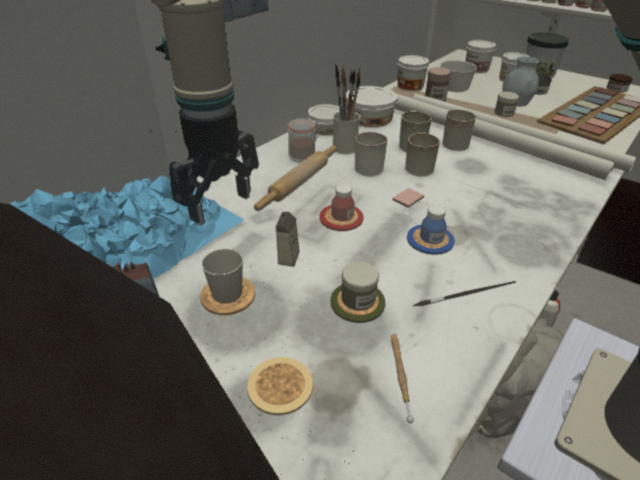

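Everything is upright: red bottle (343,208), blue bottle (432,228) and jar (360,290) on their own stands, cup on the bare stand (224,277). Next is the cup.

carry_out(moves=[{"tx": 0.01,"ty": -0.033,"tz": 0.03,"twist": 0,"fingers": 1},{"tx": 0,"ty": 0,"tz": 0.08,"twist": 0,"fingers": 1},{"tx": 0,"ty": 0,"tz": 0.04,"twist": 0,"fingers": 1},{"tx": 0,"ty": 0,"tz": 0,"twist": 0,"fingers": 1},{"tx": 0,"ty": 0,"tz": 0,"twist": 0,"fingers": 1}])

```text
clock: 36.85
eef_pos: [641.3, 179.8, 138.8]
tool_rot: [-3.14, 0.007, -0.001]
force: [0.9, -0.4, 0.2]
width: 85.2
gripper_force: 0.0
```

Descend to 53 mm.

carry_out(moves=[{"tx": -0.002,"ty": 0.002,"tz": 0.06,"twist": 0,"fingers": 1},{"tx": 0,"ty": 0,"tz": 0.1,"twist": 0,"fingers": 1},{"tx": 0,"ty": 0,"tz": 0.09,"twist": 0,"fingers": 1},{"tx": 0,"ty": 0,"tz": 0.037,"twist": 0,"fingers": 1},{"tx": 0,"ty": 0,"tz": 0,"twist": 0,"fingers": 1},{"tx": 0,"ty": 0,"tz": 0,"twist": 0,"fingers": 1}])

```text
clock: 37.6
eef_pos: [640.3, 179.6, 53.0]
tool_rot: [-3.139, 0.006, -0.001]
force: [0.5, 0.0, 0.0]
width: 85.3
gripper_force: 0.0
```

carry_out(moves=[{"tx": 0,"ty": 0,"tz": 0,"twist": 0,"fingers": 0.5},{"tx": 0,"ty": 0,"tz": 0,"twist": 0,"fingers": 0.5},{"tx": 0,"ty": 0,"tz": 0,"twist": 0,"fingers": 0.5},{"tx": 0,"ty": 0,"tz": 0,"twist": 0,"fingers": 0.5},{"tx": 0,"ty": 0,"tz": 0,"twist": 0,"fingers": 0.5}])

```text
clock: 38.22
eef_pos: [640.4, 179.8, 53.7]
tool_rot: [-3.139, 0.006, -0.0]
force: [-0.2, -0.1, 5.1]
width: 65.2
gripper_force: 65.3
```

carry_out(moves=[{"tx": 0,"ty": 0,"tz": -0.04,"twist": 0,"fingers": 0.5},{"tx": 0,"ty": 0,"tz": -0.1,"twist": 0,"fingers": 0.5},{"tx": 0,"ty": 0,"tz": -0.1,"twist": 0,"fingers": 0.5},{"tx": 0,"ty": 0,"tz": -0.08,"twist": 0,"fingers": 0.5},{"tx": 0,"ty": 0,"tz": -0.04,"twist": 0,"fingers": 0.5},{"tx": 0,"ty": 0,"tz": 0,"twist": 0,"fingers": 0.5}])

```text
clock: 38.98
eef_pos: [640.7, 179.6, 160.9]
tool_rot: [-3.139, 0.007, -0.0]
force: [-0.5, -0.9, -0.3]
width: 64.8
gripper_force: 66.3
```

carry_out(moves=[{"tx": -0.05,"ty": -0.02,"tz": 0,"twist": 0,"fingers": 0.5},{"tx": -0.1,"ty": -0.04,"tz": 0,"twist": 0,"fingers": 0.5},{"tx": -0.12,"ty": -0.05,"tz": 0,"twist": 0,"fingers": 0.5},{"tx": -0.12,"ty": -0.05,"tz": 0,"twist": 0,"fingers": 0.5},{"tx": -0.12,"ty": -0.05,"tz": 0,"twist": 0,"fingers": 0.5},{"tx": -0.1,"ty": -0.04,"tz": 0,"twist": 0,"fingers": 0.5},{"tx": -0.051,"ty": -0.017,"tz": 0,"twist": 0,"fingers": 0.5},{"tx": 0,"ty": 0,"tz": 0,"twist": 0,"fingers": 0.5},{"tx": 0,"ty": 0,"tz": 0,"twist": 0,"fingers": 0.5},{"tx": 0,"ty": 0,"tz": 0,"twist": 0,"fingers": 0.5}])

```text
clock: 40.22
eef_pos: [443.4, 258.8, 161.9]
tool_rot: [-3.14, 0.007, -0.002]
force: [1.2, -1.0, -1.5]
width: 64.8
gripper_force: 66.3
```

carry_out(moves=[{"tx": -0.002,"ty": -0.001,"tz": 0.05,"twist": 0,"fingers": 0.5},{"tx": 0,"ty": 0,"tz": 0.08,"twist": 0,"fingers": 0.5},{"tx": 0,"ty": 0,"tz": 0.08,"twist": 0,"fingers": 0.5},{"tx": 0,"ty": 0,"tz": 0.07,"twist": 0,"fingers": 0.5},{"tx": 0,"ty": 0,"tz": 0.05,"twist": 0,"fingers": 0.5},{"tx": 0,"ty": 0,"tz": 0.015,"twist": 0,"fingers": 0.5},{"tx": 0,"ty": 0,"tz": 0,"twist": 0,"fingers": 0.5},{"tx": 0,"ty": 0,"tz": 0,"twist": 0,"fingers": 0.5},{"tx": 0,"ty": 0,"tz": 0,"twist": 0,"fingers": 0.5}])

```text
clock: 41.35
eef_pos: [440.9, 260.4, 58.9]
tool_rot: [-3.139, 0.007, -0.0]
force: [0.0, -0.1, -0.8]
width: 65.2
gripper_force: 66.3
```

carry_out(moves=[{"tx": 0.003,"ty": 0.002,"tz": 0.01,"twist": 0,"fingers": 0.5},{"tx": 0,"ty": 0,"tz": 0.006,"twist": 0,"fingers": 0.5},{"tx": 0,"ty": 0,"tz": 0.003,"twist": 0,"fingers": 0.5},{"tx": 0,"ty": 0,"tz": 0,"twist": 0,"fingers": 0.5},{"tx": 0,"ty": 0,"tz": 0,"twist": 0,"fingers": 0.5}])

```text
clock: 41.98
eef_pos: [442.0, 259.6, 53.6]
tool_rot: [-3.139, 0.007, -0.001]
force: [-0.9, -0.1, 10.8]
width: 64.7
gripper_force: 66.8
```

carry_out(moves=[{"tx": 0,"ty": 0,"tz": 0,"twist": 0,"fingers": 0.85},{"tx": 0,"ty": 0,"tz": 0,"twist": 0,"fingers": 1},{"tx": 0,"ty": 0,"tz": 0,"twist": 0,"fingers": 1},{"tx": 0,"ty": 0,"tz": 0,"twist": 0,"fingers": 1},{"tx": 0,"ty": 0,"tz": -0.05,"twist": 0,"fingers": 1},{"tx": 0,"ty": 0,"tz": -0.09,"twist": 0,"fingers": 1},{"tx": 0,"ty": 0,"tz": -0.1,"twist": 0,"fingers": 1},{"tx": 0,"ty": 0,"tz": -0.1,"twist": 0,"fingers": 1},{"tx": 0,"ty": 0,"tz": -0.1,"twist": 0,"fingers": 1},{"tx": 0,"ty": 0,"tz": -0.06,"twist": 0,"fingers": 1},{"tx": 0,"ty": 0,"tz": 0,"twist": 0,"fingers": 1}])

```text
clock: 43.35
eef_pos: [443.5, 259.6, 204.5]
tool_rot: [-3.137, 0.006, -0.0]
force: [-0.1, 0.3, 0.2]
width: 85.7
gripper_force: 0.0
```

carry_out(moves=[{"tx": 0.1,"ty": 0.045,"tz": -0.03,"twist": 0,"fingers": 1},{"tx": 0.12,"ty": 0.055,"tz": -0.03,"twist": 0,"fingers": 1},{"tx": 0.12,"ty": 0.055,"tz": -0.03,"twist": 0,"fingers": 1},{"tx": 0.12,"ty": 0.055,"tz": -0.03,"twist": 0,"fingers": 1},{"tx": 0.12,"ty": 0.055,"tz": -0.03,"twist": 0,"fingers": 1},{"tx": 0.07,"ty": 0.03,"tz": -0.03,"twist": 0,"fingers": 1},{"tx": 0,"ty": 0,"tz": 0,"twist": 0,"fingers": 1},{"tx": 0,"ty": 0,"tz": 0,"twist": 0,"fingers": 1},{"tx": 0,"ty": 0,"tz": 0,"twist": 0,"fingers": 1}])

```text
clock: 44.48
eef_pos: [636.7, 171.6, 254.2]
tool_rot: [-3.139, 0.01, 0.001]
force: [0.6, 0.1, 0.6]
width: 85.5
gripper_force: 0.0
```

```bash
python3 - <<'E'
from h import *
d=eyes.get_image('scene');crop(d,'scene6',190,150,470,420,2)
d=eyes.get_image('top');crop(d,'top6',180,150,440,310,3)
E
```

```text
(no output)
```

View pics/scene6.png

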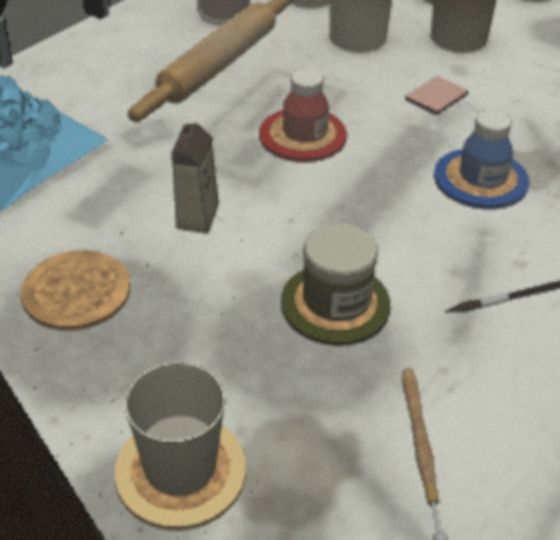

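View pics/top6.png

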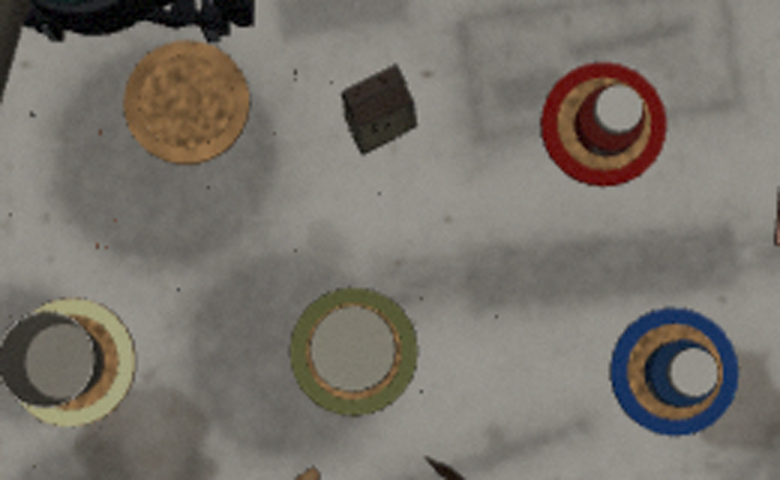

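All four stand upright on their own stands, and the house (380,110) is unmoved. I'll check the centring with cap and rim centres from the top crop: red (620,107), blue (692,372), jar (352,348), cup (50,359).

```bash
python3 - <<'E'
from h import *
d=eyes.get_image('top')
U=lambda p:180+(p+.5)/3-.5; V=lambda p:150+(p+.5)/3-.5
for n,p,z in(('red 627,-141',(620,107),80),('blue 439,-192',(692,372),80),('jar 452,47',(352,348),72),('cup 442,260',(50,359),85)):
    print(n,ray(d,U(p[0]),V(p[1]),z).round(1))
E
```

```text
red 627,-141 [ 626.5 -142.9   80. ]
blue 439,-192 [ 438.6 -192.2   80. ]
jar 452,47 [453.4  46.3  72. ]
cup 442,260 [443.3 255.7  85. ]
```

```bash
python3 - <<'E'
from h import *
d=eyes.get_image('top');s=eyes.get_image('scene')
for c in((442,260),(443,256)):
  for n,r,z in(('rim',34,85),('foot',26,10)):
    q=[proj(d,(c[0]+r*np.cos(t),c[1]+r*np.sin(t),z)) for t in np.linspace(0,6.28,60)];q=np.array(q)
    print('top crop',c,n,((q.min(0)-[180,150]+.5)*3-.5).round(),((q.max(0)-[180,150]+.5)*3-.5).round())
    q=np.array([proj(s,(c[0]+r*np.cos(t),c[1]+r*np.sin(t),z)) for t in np.linspace(0,6.28,60)])
    print('scene crop',n,((q.min(0)-[190,150]+.5)*2-.5).round(),((q.max(0)-[190,150]+.5)*2-.5).round())
crop(d,'cup7',165,235,235,300,8)
E
```

```text
top crop (442, 260) rim [ -5. 312.] [ 93. 410.]
scene crop rim [125. 363.] [225. 443.]
top crop (442, 260) foot [ 33. 329.] [103. 398.]
scene crop foot [144. 439.] [216. 500.]
top crop (443, 256) rim [  0. 311.] [ 98. 409.]
scene crop rim [128. 359.] [228. 438.]
top crop (443, 256) foot [ 39. 327.] [108. 397.]
scene crop foot [147. 435.] [218. 495.]
```

View pics/cup7.png

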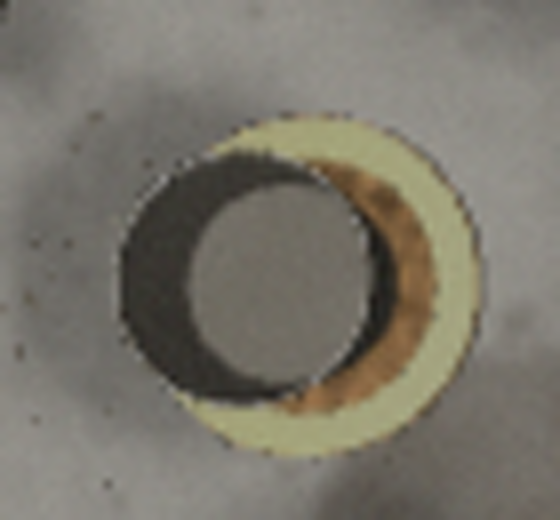

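The rim edges (px 180 to 211) and foot edge (px 215) put the cup within about 2 mm of its stand's centre.

```bash
python3 -c "
from cell import job;print(job.finish_job())"
```

```text
the job is handed in; nothing more can be done
None
```

The job is handed in: the red bottle, blue bottle, olive jar and cream cup each stand upright on the stand of their own colour, measured within about 2 mm of centre. All are released, the clay house was left where it was, and it took about 45 s of robot time.

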